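# Sweep the stray nuts off the stone plate into the catch tray

## Task

Clear the stone measuring plate: with closed fingers, sweep the three loose brass hexagon nuts across it and over its edge into the open tray standing against one end of the plate, not onto the closed case at the other end. Push them only, never pick one up or let one drop onto the bench, and leave the brass weight and the steel gauge block standing where they are.

Things in the scene. Friction and masses are not known exactly. Their poses are not given: they have to be found in the camera images.
- plate_top (a point): centre of the top face of a thick pale stone measuring plate, fixed on the wooden bench: 260 mm along its x, 280 mm along its y, 50 mm thick, flat with no rim, so its top is 50 mm above the bench. Its x axis points roughly away from the robot and its y axis roughly to the robot's left; its turn differs from run to run
- tray: empty open aluminium catch tray, fixed on the bench 2 mm from one y end of the plate (the left or the right end, differing from run to run): 240 mm along its x, 100 mm along its y, 40 mm high, walls and floor 3 mm thick, so its rim is 10 mm below the top of the plate. Origin: centre of its underside; axes parallel to the plate's
- case: closed flat instrument case, black with a dark grey lid and steel catches, fixed against the other y end of the plate; 240 x 100 x 40 mm; not the place for the nuts. Origin: centre of its underside; axes parallel to the plate's
- weight: bystander: round brass calibration weight with a knob, 25 mm diameter, 40 mm high, standing loose on the plate among the nuts; must stay put. Origin: centre of its underside
- gauge: bystander: upright steel gauge block, 14 mm along its x, 30 mm along its y, 35 mm high, standing loose on the plate in the same lane as the weight; must stay put. Origin: centre of its underside
- nut1_centre (a point): loose brass hexagon nut lying flat on the stone plate at the start: 30 mm across flats, 35 mm across corners, 16 mm thick, 19 mm plain through hole, about 60 g; this point is its centre, halfway through its thickness (8 mm above the plate); it slides freely on the stone. The three nuts are alike and lie in separate lanes running towards the tray, so each has a straight free way to it
- nut2_centre (a point): loose brass hexagon nut lying flat on the stone plate at the start: 30 mm across flats, 35 mm across corners, 16 mm thick, 19 mm plain through hole, about 60 g; this point is its centre, halfway through its thickness (8 mm above the plate); it slides freely on the stone. The three nuts are alike and lie in separate lanes running towards the tray, so each has a straight free way to it
- nut3_centre (a point): loose brass hexagon nut lying flat on the stone plate at the start: 30 mm across flats, 35 mm across corners, 16 mm thick, 19 mm plain through hole, about 60 g; this point is its centre, halfway through its thickness (8 mm above the plate); it slides freely on the stone. The three nuts are alike and lie in separate lanes running towards the tray, so each has a straight free way to it

How it is judged:
By the outcome, as a careful person would: the job done as asked, in the order asked, and still so for the second after the job is handed in, with the robot touching nothing.
It also fails if it takes over 48 s, if anything falls off the work surface, if the arm or the gripper's body presses on something with over 40 N, if the wrist force passes 120 N, or if a joint passes its speed limit or range.

## Robot

A 6-joint arm with a two-finger parallel gripper is mounted at the origin on the work surface. World frame = base frame: x ahead of the robot, y to its left, z up, the work surface at z = 0. Lengths are in mm, angles in rad, forces in N, time in s.
With the tool pointing down it reaches from about 350 to 875 mm from the base axis. Payload 4.2 kg.
Tool frame: the origin (TCP) lies on the centre line of the jaws, within the pads' length; the fingertips stand 14 mm ahead of it and the grasp point (between the pads) lies 5 mm behind it (tcp_to_tips is the distance from the TCP to the fingertips, in mm); z points along the fingers, y is the direction in which the jaws open and shut (so a half turn about z gives the same grasp; the last joint's range is limited). The gripper opens to 85 mm and grips with 20 to 120 N. Pads are 22 mm wide; open, the fingers measure 114 mm over their backs; the gripper's body (76 mm by 85 mm) begins 54 mm behind the grasp point. The pads swing forward as they close: fully open they stand 13 mm farther back than shut.
Start: joints at [-1.059, 0.385, 0.008, 0, -1.194, -0.259], TCP at [156.339, -605.109, 245.312] pointing down, gripper open.
Joint ranges: [-3.14, 3.14], [-1.21, 2.06], [-1.07, 1.41], [-3.16, 2.05], [-2.99, -0.16], [-3.1, 3.1]. Speed limits (rad/s): [2.79, 2.79, 3.14, 3.14, 3.14, 3.14].

## Interface

Orientations are given as a unit quaternion [x, y, z, w].
In Python, from bench import read_state, get_image, job_done, tcp_to_tips gives the robot as it stands. The module is installed in compiled form; this text tells all that it offers.
- The arm moves only by the tool play_rows, never from a script. Its argument "targets" is a list of rows, each an object of numbers: "gripper": the gripper's target within -1 to 1 (shut at 1, half-way at 0, fully open at -1); "tx", "ty", "tz": the shift along the tool's x, y, z scaled (see below); "spin": the turn about the tool's z scaled (see below). A call has 1 to 12 rows; each row is the pose to reach, as a shift and turn from the pose commanded when the call began, along the tool's axes at that moment; what a row does not reach only later rows make up. The controller multiplies each number of a shift by 0.25 m and each number of a turn by pi/4 rad. A row lasts 1/8 s, in which the tool goes at most 62.5 mm and 10.7 degrees, less where a joint would pass 70% of its speed; a pose out of reach is approached as far as the arm can. A call with a number of a shift or a turn outside -1 to 1 is refused whole. A call with a gripper value outside its range is refused whole. The fingers move at their own pace and stop on an object; the grip force is fixed at half the most. Time passes only in rows, so rows that repeat a pose let the fingers close. It gives the time, the measured TCP pose, the force and the opening at its end, in the units of the state.
- read_state(): the state, without advancing time (a new reading comes with each control period).
- get_image(name): name is "scene" or "top" or "wrist"; returns a dict with "frame" (480x640x3 uint8, red, green, blue), "depth" (480x640 float32, mm along the optical axis (not along the pixel's ray), 0 where there is no reading), "mtx" (3x3 intrinsics, pixels), "world_to_cam" (4x4, takes a point from world to camera coordinates). Camera axes: x right, y up, looking along -z (the intrinsics and any distortion apply to the point x, -y, -z); pixel columns grow to the right and rows downward; lengths in mm; the calibration is good to about 2 mm. A picture is of the moment at which its call begins.
- job_done(): hands the job in, once; it reports no verdict.
The state is a dict: "clock": time; "joints": joint angles; "joint_vel": joint speeds; "joint_efforts": joint torques, N m; "position": TCP position; "ee_rot": TCP orientation; "contact_force": force on the tool from outside, world axes, zero at the start; "wrist_torque": the same for the moment, N m; "gripper_width": finger opening in mm.
Only numpy, scipy, OpenCV 4.12 (cv2) and the standard library are available. Lean on these libraries where they do the work, as an engineer would, in place of code of your own. Each camera call takes 0.05 s, during which the arm holds its last target.

## Working session

There is one attempt and no reset: what is moved stays moved. The work goes in short steps, Python scripts to look and compute and a tool call to move; the robot and the scene stay as the last step left them, time stands still between calls to the robot, and variables do not carry over. Pictures are saved under pics/ and viewed, and the job is handed in when it is done.

Besides the shell and the picture viewer there is one more tool, called after "Call:" as name(argument=value, ...), one argument or row to a line, values as JSON. play_rows: Moves the arm, as the interface text tells. Its arguments: {"type":"object","properties":{"targets":{"type":"array","items":{"type":"object","properties":{"gripper":{"type":"number"},"tx":{"type":"number","minimum":-1,"maximum":1},"ty":{"type":"number","minimum":-1,"maximum":1},"tz":{"type":"number","minimum":-1,"maximum":1},"spin":{"type":"number","minimum":-1,"maximum":1}}}}},"required":["targets"]}

```bash
mkdir -p pics
python3 - <<'E'
from bench import *
import cv2,numpy as np
s=read_state();print(s, tcp_to_tips)
for n in("scene","top"):
    d=get_image(n);cv2.imwrite(f"pics/{n}0.png",d["frame"][:,:,::-1]);np.savez(f"{n}0.npz",**d)
    print(n,d["mtx"],d["world_to_cam"])
E
```

```text
{'clock': 0.0, 'joints': array([-1.05938867e+00,  3.85553075e-01,  6.63375664e-03, -4.96011614e-04,
       -1.19399343e+00, -2.58591093e-01]), 'joint_vel': array([ 0.00113451, -0.00034856,  0.00110427, -0.00036165,  0.00096637,
        0.00087943]), 'joint_efforts': array([ 5.19302666e-04, -3.92293489e+01,  1.88402814e+01,  4.18634802e+00,
       -4.72837826e-03,  8.32876253e-06]), 'position': array([ 156.20991941, -604.59707031,  244.22719518]), 'ee_rot': array([-1.25981061e-01,  9.92032056e-01,  1.06731904e-03, -1.83783549e-04]), 'contact_force': array([ 0.46359442,  0.50270899, -0.46298185]), 'wrist_torque': array([-0.00727053,  0.00487612,  0.01870848]), 'gripper_width': 85.20232497091169} 14.0
scene [[566.28689696   0.         325.39540563]
 [  0.         566.28689696 239.56946523]
 [  0.           0.           1.        ]] [[ 4.58857797e-01  8.88272003e-01 -2.05516411e-02 -2.67721212e+02]
 [-4.82992145e-01  2.68781920e-01  8.33351587e-01  1.88045334e+02]
 [ 7.45766793e-01 -3.72463592e-01  5.52361080e-01 -1.26897933e+03]
 [ 0.00000000e+00  0.00000000e+00  0.00000000e+00  1.00000000e+00]]
top [[521.10692545   0.         326.46990631]
 [  0.         521.10692545 244.53019866]
 [  0.           0.           1.        ]] [[ 1.35380502e-02 -9.99873531e-01 -8.34520684e-03 -5.83262531e+00]
 [ 9.94032215e-01  1.25545418e-02  1.08362076e-01 -5.72333382e+02]
 [-1.08243601e-01 -9.76241566e-03  9.94076465e-01 -7.05950175e+02]
 [ 0.00000000e+00  0.00000000e+00  0.00000000e+00  1.00000000e+00]]
```

View pics/top0.png

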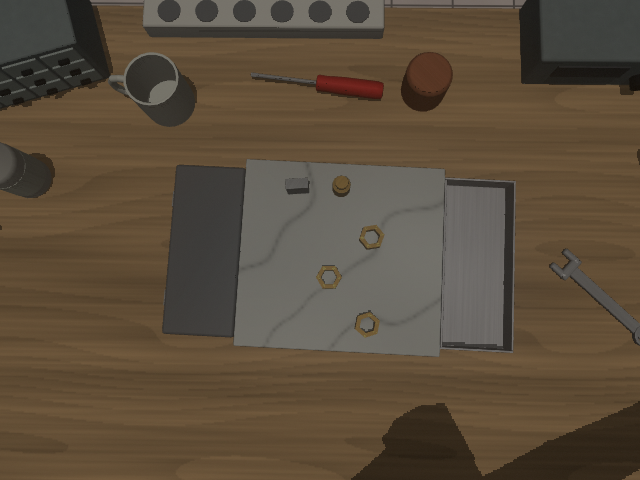

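View pics/scene0.png

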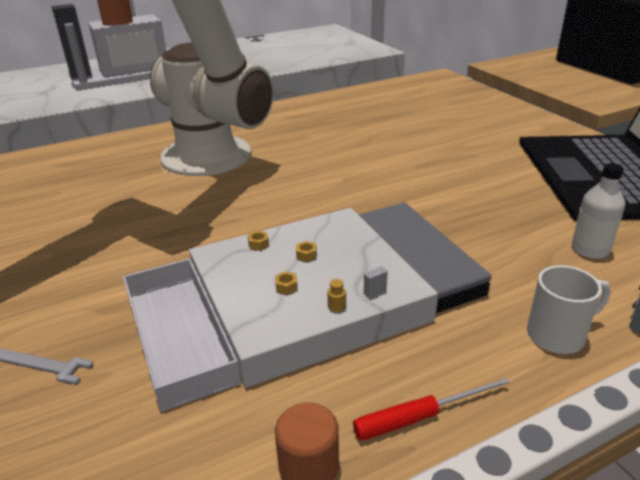

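The top view shows the tray at the right (the robot's right, −y) and the case at the left. The nuts are at px (372,237), (329,277) and (367,324), with the weight at (342,185) and the gauge at (297,186).

```bash
cat > h.py <<'E'
import cv2,numpy as np
def ray(d,u,v,z):
    K=d["mtx"];T=d["world_to_cam"];R=T[:3,:3];t=T[:3,3]
    c=-R.T@t; p=np.array([(u-K[0,2])/K[0,0],-(v-K[1,2])/K[1,1],-1.]);r=R.T@p
    return c+r*(z-c[2])/r[2]
def brass(d):
    h=cv2.cvtColor(d["frame"],cv2.COLOR_RGB2HSV)
    return cv2.inRange(h,(12,130,60),(30,255,255))
def lines(d,n,z0=66):
    pass
E
python3 - <<'E'
from h import *
d=np.load("top0.npz");s=np.load("scene0.npz")
def blobs(d,name,box):
    m=brass(d);u0,u1,v0,v1=box;mm=np.zeros_like(m);mm[v0:v1,u0:u1]=m[v0:v1,u0:u1]
    c,_=cv2.findContours(mm,cv2.RETR_EXTERNAL,cv2.CHAIN_APPROX_NONE)
    for k in c:
        if cv2.contourArea(k)<80: continue
        (u,v),r=cv2.minEnclosingCircle(k);M=cv2.moments(k);u,v=M['m10']/M['m00'],M['m01']/M['m00']
        P=np.array([ray(d,*q[0],66 if name=='top' else 58)[:2] for q in k])
        (x,y),(w,h),_=cv2.minAreaRect(P.astype(np.float32))
        print(name,(round(u,1),round(v,1)),cv2.contourArea(k),ray(d,u,v,58 if name=='scene' else 64).round(1),'rect',round(x,1),round(y,1),round(w,1),round(h,1))
blobs(d,'top',(235,450,160,355));blobs(s,'scene',(190,440,210,370))
# plate corners: pale mask via saturation
h=cv2.cvtColor(d["frame"],cv2.COLOR_RGB2HSV)
m=cv2.inRange(h,(0,0,90),(180,60,255));mm=np.zeros_like(m);mm[140:370,225:447]=m[140:370,225:447]
mm=cv2.morphologyEx(mm,cv2.MORPH_OPEN,np.ones((9,9)))
c=max(cv2.findContours(mm,0,1)[0],key=cv2.contourArea)
b=cv2.boxPoints(cv2.minAreaRect(c));ap=cv2.approxPolyDP(c,8,True)[:,0]
print(ap)
for u,v in [(247,160),(445,170),(439,355),(235,346)]: print('corner',ray(d,u,v,50).round(1))
W=[ray(d,u,v,50) for u,v in [(247,160),(445,170),(439,355),(235,346)]]
print([np.linalg.norm(W[i]-W[(i+1)%4]).round(1) for i in range(4)],np.mean(W,0))
for u,v in ((182,0),):pass
# depth heights gauge/weight
D=d["depth"];T=np.linalg.inv(d["world_to_cam"]);K=d["mtx"]
v,u=np.mgrid[150:360,235:520];z=D[150:360,235:520]
p=np.stack([(u-K[0,2])/K[0,0]*z,-(v-K[1,2])/K[1,1]*z,-z,np.ones_like(z)],-1)@T.T
for nm,(a,b_) in {'gauge':(80,90),'weight':(86,94)}.items():
    for (u0,u1) in ((280,315),(325,360)):
        w=p[(p[...,2]>a-6)&(p[...,2]<b_+3)&(u>=u0)&(u<u1)&(v<205)&(v>170)]
        if len(w): print(nm,u0,len(w),w[:,:3].min(0).round(1),w[:,:3].max(0).round(1),np.median(w[:,:3],0).round(1))
w=p[(u<430)&(u>250)&(v>190)&(v<340)];print('plate z med',np.median(w[:,2]))
for box in((280,315),(325,360)):
    w=p[(p[...,2]>60)&(u>=box[0])&(u<box[1])&(v<205)&(v>168)];print(box,w[:,:3].min(0).round(1),w[:,:3].max(0).round(1))
for q in((372,237),(329,277),(367,324)):
    w=p[(p[...,2]>58)&(abs(u-q[0])<20)&(abs(v-q[1])<20)];print(q,((w[:,:3].min(0)+w[:,:3].max(0))/2).round(1),(w[:,:3].max(0)-w[:,:3].min(0)).round(1))
E
```

```text
top (364.8, 326.5) 103.5 [460. -51.  64.] rect 461.4 -52.5 32.4 25.3
top (341.4, 181.7) 103.0 [655.5 -17.9  64. ] rect 654.2 -18.6 20.1 17.1
scene (336.4, 295.9) 396.5 [639.2 -10.9  58. ] rect 637.0 -10.5 21.6 65.3
scene (285.9, 282.5) 331.5 [579.8 -58.3  58. ] rect 578.9 -58.7 26.7 47.6
scene (306.0, 250.9) 271.5 [524.2  -0.7  58. ] rect 523.8 -0.7 27.3 47.6
scene (257.7, 239.3) 277.5 [459.6 -52.3  58. ] rect 458.4 -51.3 27.8 57.0
[[247 160]
 [234 345]
 [439 355]
 [444 169]]
corner [688.3 114.7  50. ]
corner [ 677.1 -162.7   50. ]
corner [ 422.8 -151.8   50. ]
corner [430.8 123.2  50. ]
[np.float64(277.6), np.float64(254.5), np.float64(275.1), np.float64(257.6)] [554.7731797  -19.15553216  50.        ]
gauge 280 262 [640.3  27.1  74.2] [655.6  57.7  87.3] [647.2  41.6  83.9]
gauge 325 249 [637.5 -29.3  74. ] [660.7  -5.1  93. ] [647.3 -17.   87.6]
weight 280 241 [640.3  28.   80.1] [655.6  57.7  87.3] [648.2  42.6  84. ]
weight 325 142 [640.8 -24.9  85.1] [657.5  -9.   93. ] [649.3 -17.   89. ]
plate z med 49.20801894645308
(280, 315) [492.6  -5.5  60.2] [655.6  57.7 763.7]
(325, 360) [492.6 -29.4  60.2] [660.7  -5.1 763.7]
(372, 237) [544.5 -40.9 410.9] [103.7  70.6 705.6]
(329, 277) [516.2  -2.  411. ] [ 47.3  33.6 705.5]
(367, 324) [469.4 -37.7 411. ] [ 46.3  64.4 705.4]
```

```bash
cat >> h.py <<'E'
from scipy.spatial.transform import Rotation as Ro
def plan(*targets,ang=None):
    from bench import read_state
    s=read_state();R=Ro.from_quat(s["ee_rot"]).as_matrix();p=s["position"]
    print("t",round(s["clock"],2),"pos",p.round(1),"xang",np.degrees(np.arctan2(R[1,0],R[0,0])).round(2),"tilt",R[2].round(4),"F",s["contact_force"].round(1),"w",round(s["gripper_width"],1))
    for t in targets: print(t,"->",(R.T@(np.array(t,float)-p)/250).round(3))
    if ang is not None:
        a=np.degrees(np.arctan2(R[1,0],R[0,0])); print("spin",-(((ang-a+180)%360)-180)/45)
E
python3 - <<'E'
from h import *
d=np.load("top0.npz")
for q in((372,236.5),(329,277),(367,324)):print(ray(d,*q,66).round(1))
for q in((444,180),(515,180),(513,351),(443,349)):print('tray',ray(d,*q,40).round(1))
plan((580,-15,200))
E
```

```text
[580.2 -59.9  66. ]
[524.9  -2.7  66. ]
[463.4 -53.8  66. ]
tray [ 665.2 -163.3   40. ]
tray [ 666.4 -263.4   40. ]
tray [ 428.7 -254.6   40. ]
tray [ 430.  -159.4   40. ]
t 0.1 pos [ 156.2 -604.7  244.3] xang -165.52 tilt [ 1.e-04  2.e-03 -1.e+00] F [-0.3 -0.1 -0.8] w 85.6
(580, -15, 200) -> [-2.231  1.86   0.181]
```

Call:
play_rows(
  targets=[
    {"gripper":1,"tx":-0.1,"ty":0.08},
    {"gripper":1,"tx":-0.25,"ty":0.2},
    {"gripper":1,"tx":-0.4,"ty":0.33},
    {"gripper":1,"tx":-0.55,"ty":0.46},
    {"gripper":1,"tx":-0.7,"ty":0.58},
    {"gripper":1,"tx":-0.85,"ty":0.7},
    {"gripper":1,"tx":-0.95,"ty":0.8},
    {"gripper":1,"tx":-1,"ty":0.84},
    {"gripper":1,"tx":-1,"ty":0.84},
  ],
)

```text
invalid input
```

```bash
python3 -c "
from h import *
plan((580,-12,150),ang=267.9)"
```

```text
t 0.1 pos [ 156.2 -604.7  244.3] xang -165.52 tilt [ 1.e-04  2.e-03 -1.e+00] F [-0.3 -0.1 -0.8] w 85.6
(580, -12, 150) -> [-2.234  1.871  0.381]
spin -1.6316528103714518
```

Call:
play_rows(
  targets=[
    {"gripper":1,"tx":-0.1,"ty":0.08,"tz":0,"spin":0},
    {"gripper":1,"tx":-0.25,"ty":0.2,"tz":0,"spin":0},
    {"gripper":1,"tx":-0.4,"ty":0.33,"tz":0,"spin":0},
    {"gripper":1,"tx":-0.55,"ty":0.46,"tz":0,"spin":0},
    {"gripper":1,"tx":-0.7,"ty":0.58,"tz":0,"spin":0},
    {"gripper":1,"tx":-0.85,"ty":0.7,"tz":0,"spin":0},
    {"gripper":1,"tx":-0.95,"ty":0.8,"tz":0,"spin":0},
    {"gripper":1,"tx":-1,"ty":0.84,"tz":0,"spin":0},
    {"gripper":1,"tx":-1,"ty":0.84,"tz":0,"spin":0},
  ],
)

```text
clock: 1.23
position: [346.2, -338.8, 245.2]
ee_rot: [-0.127, 0.992, 0.0, -0.0]
contact_force: [-0.2, -0.1, 0.2]
gripper_width: 0.1
```

```bash
python3 -c "
from h import *
plan((580,-12,150),ang=267.9)"
```

```text
t 1.23 pos [ 346.2 -338.8  245.2] xang -165.42 tilt [ 3.e-04  2.e-04 -1.e+00] F [-0.2 -0.1  0.2] w 0.1
(580, -12, 150) -> [-1.234  1.03   0.381]
spin -1.6294120852127105
```

Works. Continue, with the spin started.

Call:
play_rows(
  targets=[
    {"gripper":1,"tx":-0.1,"ty":0.08,"tz":0,"spin":-0.1},
    {"gripper":1,"tx":-0.25,"ty":0.2,"tz":0,"spin":-0.2},
    {"gripper":1,"tx":-0.4,"ty":0.33,"tz":0,"spin":-0.3},
    {"gripper":1,"tx":-0.55,"ty":0.46,"tz":0,"spin":-0.4},
    {"gripper":1,"tx":-0.7,"ty":0.58,"tz":0,"spin":-0.5},
    {"gripper":1,"tx":-0.85,"ty":0.7,"tz":0,"spin":-0.6},
    {"gripper":1,"tx":-0.95,"ty":0.8,"tz":0,"spin":-0.7},
    {"gripper":1,"tx":-1,"ty":0.84,"tz":0,"spin":-0.8},
    {"gripper":1,"tx":-1,"ty":0.84,"tz":0,"spin":-0.8},
  ],
)

```text
clock: 2.35
position: [535.8, -73.8, 244.7]
ee_rot: [-0.426, 0.905, 0.0, -0.001]
contact_force: [0.3, 0.1, -0.4]
gripper_width: -0.1
```

```bash
python3 -c "
from h import *
plan((580,-12,150),ang=267.9)"
```

```text
t 2.35 pos [535.8 -73.8 244.7] xang -129.57 tilt [ 9.e-04  7.e-04 -1.e+00] F [ 0.3  0.1 -0.4] w -0.1
(580, -12, 150) -> [-0.303  0.021  0.378]
spin -0.8326543532714722
```

Call:
play_rows(
  targets=[
    {"gripper":1,"tx":-0.08,"ty":0,"tz":0.05,"spin":-0.15},
    {"gripper":1,"tx":-0.16,"ty":0,"tz":0.12,"spin":-0.3},
    {"gripper":1,"tx":-0.24,"ty":0.003,"tz":0.2,"spin":-0.45},
    {"gripper":1,"tx":-0.285,"ty":0.006,"tz":0.28,"spin":-0.6},
    {"gripper":1,"tx":-0.285,"ty":0.006,"tz":0.34,"spin":-0.75},
    {"gripper":1,"tx":-0.285,"ty":0.006,"tz":0.38,"spin":-0.833},
    {"gripper":1,"tx":-0.285,"ty":0.006,"tz":0.38,"spin":-0.833},
    {"gripper":1,"tx":-0.285,"ty":0.006,"tz":0.38,"spin":-0.833},
  ],
)

```text
clock: 3.35
position: [579.7, -18.4, 150.8]
ee_rot: [-0.694, 0.72, -0.0, 0.0]
contact_force: [-0.2, 0.3, 0.1]
gripper_width: -0.0
```

Run:
```python
from h import *
from bench import *
plan((580.5,-18,69),(574.7,-175,69),ang=267.9)
for n in("scene","top"):
    d=get_image(n);cv2.imwrite(f"pics/{n}1.png",d["frame"][:,:,::-1])
```

```text
t 3.35 pos [579.7 -18.4 150.8] xang -92.18 tilt [ 1.e-04 -6.e-04 -1.e+00] F [-0.2  0.3  0.1] w -0.0
(580.5, -18, 69) -> [-0.002 -0.003  0.327]
(574.7, -175, 69) -> [ 0.627 -0.004  0.327]
spin -0.001805106497388604
```

View pics/scene1.png

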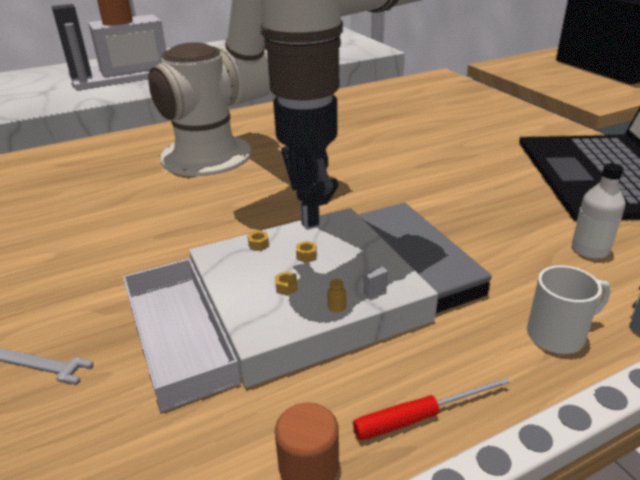

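The closed fingers hang above the plate at px (310,225), behind nut A at (286,282). I'll go down.

Call:
play_rows(
  targets=[
    {"gripper":1,"tx":0,"ty":-0.002,"tz":0.08,"spin":0},
    {"gripper":1,"tx":0,"ty":-0.002,"tz":0.16,"spin":0},
    {"gripper":1,"tx":0,"ty":-0.002,"tz":0.23,"spin":0},
    {"gripper":1,"tx":0,"ty":-0.002,"tz":0.28,"spin":0},
    {"gripper":1,"tx":0,"ty":-0.002,"tz":0.31,"spin":0},
    {"gripper":1,"tx":0,"ty":-0.002,"tz":0.325,"spin":0},
    {"gripper":1,"tx":0,"ty":-0.002,"tz":0.325,"spin":0},
  ],
)

```text
clock: 4.32
position: [580.2, -17.5, 69.2]
ee_rot: [-0.694, 0.72, -0.0, 0.0]
contact_force: [0.2, -0.5, -0.2]
gripper_width: 0.0
```

Run:
```python
from h import *
from bench import *
plan((575,-175,69),ang=267.9)
d=get_image("scene");cv2.imwrite("pics/s2.png",cv2.resize(d["frame"][180:390,120:440,::-1],None,fx=2,fy=2))
```

```text
t 4.33 pos [580.2 -17.5  69.2] xang -92.03 tilt [-0.e+00 -3.e-04 -1.e+00] F [ 0.2 -0.5 -0.2] w 0.0
(575, -175, 69) -> [ 0.63  -0.001  0.001]
spin 0.0015722809932210819
```

View pics/s2.png

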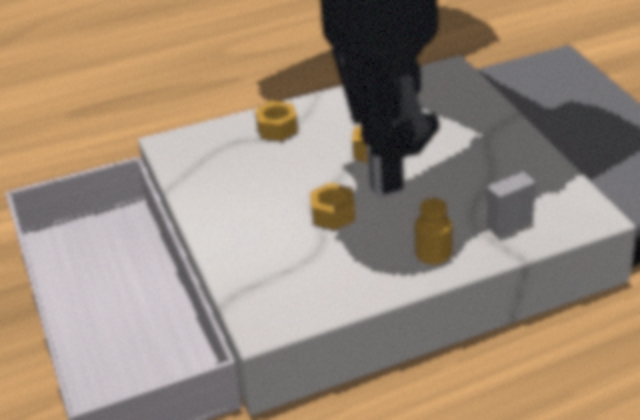

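The fingertip sits just behind nut A at (333,207) in the crop and clear of the weight. Pushing slowly.

Call:
play_rows(
  targets=[
    {"gripper":1,"tx":0.02,"ty":0,"tz":0,"spin":0},
    {"gripper":1,"tx":0.05,"ty":0,"tz":0,"spin":0},
    {"gripper":1,"tx":0.09,"ty":0,"tz":0,"spin":0},
    {"gripper":1,"tx":0.13,"ty":0,"tz":0,"spin":0},
    {"gripper":1,"tx":0.17,"ty":0,"tz":0,"spin":0},
    {"gripper":1,"tx":0.21,"ty":0,"tz":0,"spin":0},
    {"gripper":1,"tx":0.25,"ty":0,"tz":0,"spin":0},
    {"gripper":1,"tx":0.29,"ty":0,"tz":0,"spin":0},
    {"gripper":1,"tx":0.33,"ty":0,"tz":0,"spin":0},
    {"gripper":1,"tx":0.36,"ty":0,"tz":0,"spin":0},
    {"gripper":1,"tx":0.38,"ty":0,"tz":0,"spin":0},
  ],
)

```text
clock: 5.75
position: [576.6, -113.0, 69.0]
ee_rot: [-0.694, 0.72, 0.0, -0.0]
contact_force: [0.8, 0.5, -0.6]
gripper_width: 0.2
```

Run:
```python
from h import *
from bench import *
plan((575,-175,69),ang=267.9)
d=get_image("scene");cv2.imwrite("pics/s3.png",cv2.resize(d["frame"][180:390,120:440,::-1],None,fx=2,fy=2))
```

```text
t 5.75 pos [ 576.6 -113.    69. ] xang -92.05 tilt [ 0.e+00  2.e-04 -1.e+00] F [ 0.8  0.5 -0.6] w 0.2
(575, -175, 69) -> [ 0.248 -0.002 -0.   ]
spin 0.0011503186301069946
```

View pics/s3.png

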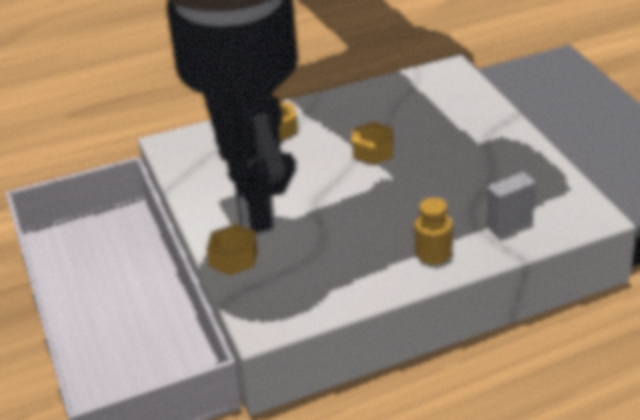

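Run:
```python
from h import *
d=np.load("scene0.npz")
print(ray(d,120+232/2,180+250/2,58).round(1), ray(d,120+257/2,180+225/2,55))
```

```text
[ 592.2 -135.5   58. ] [ 571.87446402 -110.59670642   55.        ]
```

Nut A has drifted to the far (+x) side of the finger, about 15 mm off. I'll back off, re-centre and check.

Call:
play_rows(
  targets=[
    {"gripper":1,"tx":-0.04,"ty":0,"tz":0,"spin":0},
    {"gripper":1,"tx":-0.08,"ty":0,"tz":0,"spin":0},
    {"gripper":1,"tx":-0.1,"ty":-0.02,"tz":0,"spin":0},
    {"gripper":1,"tx":-0.1,"ty":-0.05,"tz":0,"spin":0},
    {"gripper":1,"tx":-0.1,"ty":-0.06,"tz":0,"spin":0},
    {"gripper":1,"tx":-0.1,"ty":-0.06,"tz":0,"spin":0},
  ],
)

```text
clock: 6.55
position: [592.8, -88.2, 68.9]
ee_rot: [-0.694, 0.72, 0.0, -0.0]
contact_force: [0.4, 0.0, -0.2]
gripper_width: -0.1
```

```bash
cat >> h.py <<'E'
def look(tag):
    from bench import get_image
    for n,z in(("scene",58),("top",65)):
        d=get_image(n);m=brass(d)
        f=d["frame"]
        h=cv2.cvtColor(f,cv2.COLOR_RGB2HSV);m=cv2.inRange(h,(12,110,30),(32,255,255)) if n=="top" else m
        for k in cv2.findContours(m,0,1)[0]:
            if cv2.contourArea(k)<60: continue
            M=cv2.moments(k);u,v=M['m10']/M['m00'],M['m01']/M['m00'];P=ray(d,u,v,z)
            if 400<P[0]<700 and -270<P[1]<130 and cv2.contourArea(k)<900: print(n,round(u),round(v),cv2.contourArea(k),P.round(1)[:2])
        b=(180,390,120,440) if n=="scene" else (150,360,230,550)
        cv2.imwrite(f"pics/{n}_{tag}.png",cv2.resize(f[b[0]:b[1],b[2]:b[3],::-1],None,fx=2,fy=2))
E
python3 - <<'E'
from h import *
plan((590,-175,69),ang=267.9)
look("4")
E
```

```text
t 6.55 pos [592.8 -88.2  68.9] xang -92.05 tilt [-0.e+00  2.e-04 -1.e+00] F [ 0.4  0.  -0.2] w -0.1
(590, -175, 69) -> [ 0.347 -0.001 -0.001]
spin 0.0010459626102525968
scene 235 304 397.0 [ 590.7 -136.1]
scene 336 296 416.5 [639.2 -11. ]
scene 306 251 287.0 [ 5.236e+02 -3.000e-01]
top 367 324 404.5 [463.  -53.5]
top 328 277 381.5 [525.5  -1.9]
```

View pics/scene_4.png

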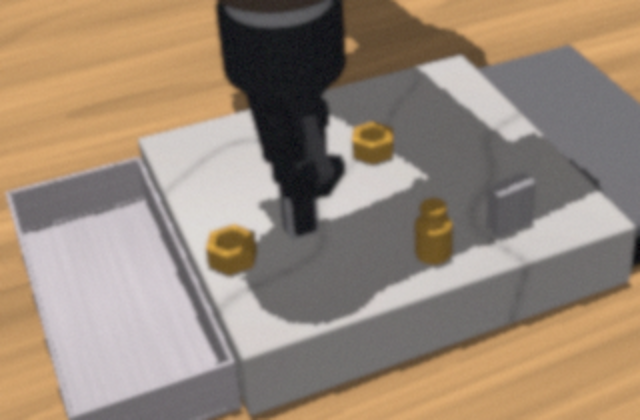

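View pics/top_4.png

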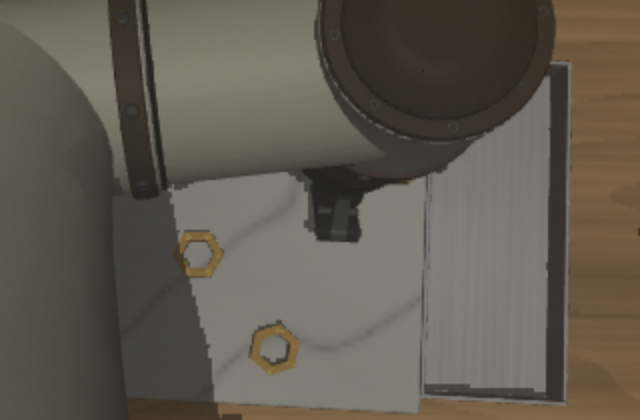

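Nut A is now straight ahead of the finger at (591,−136). Push it over the edge.

Call:
play_rows(
  targets=[
    {"gripper":1,"tx":0.03,"ty":0,"tz":0,"spin":0},
    {"gripper":1,"tx":0.06,"ty":0,"tz":0,"spin":0},
    {"gripper":1,"tx":0.09,"ty":0,"tz":0,"spin":0},
    {"gripper":1,"tx":0.12,"ty":0,"tz":0,"spin":0},
    {"gripper":1,"tx":0.15,"ty":0,"tz":0,"spin":0},
    {"gripper":1,"tx":0.18,"ty":0,"tz":0,"spin":0},
    {"gripper":1,"tx":0.21,"ty":0,"tz":0,"spin":0},
    {"gripper":1,"tx":0.24,"ty":0,"tz":0,"spin":0},
    {"gripper":1,"tx":0.27,"ty":0,"tz":0,"spin":0},
    {"gripper":1,"tx":0.3,"ty":0,"tz":0,"spin":0},
    {"gripper":1,"tx":0.33,"ty":0,"tz":0,"spin":0},
    {"gripper":1,"tx":0.34,"ty":0,"tz":0,"spin":0},
  ],
)

```text
clock: 8.15
position: [589.5, -173.5, 69.0]
ee_rot: [-0.694, 0.72, 0.0, -0.0]
contact_force: [0.3, -0.2, 1.1]
gripper_width: 0.3
```

Run:
```python
from h import *
plan((524.5,38,130),ang=267.9)
look("5")
```

```text
t 8.15 pos [ 589.5 -173.5   69. ] xang -92.06 tilt [-0.  0. -1.] F [ 0.3 -0.2  1.1] w 0.3
(524.5, 38, 130) -> [-0.836  0.29  -0.244]
spin 0.0008321154762421025
scene 192 347 420.0 [ 640.4 -209.3]
scene 336 296 405.0 [639.2 -11.1]
scene 306 251 282.5 [524.9  -1.1]
scene 258 240 281.5 [460.5 -52.4]
```

View pics/scene_5.png

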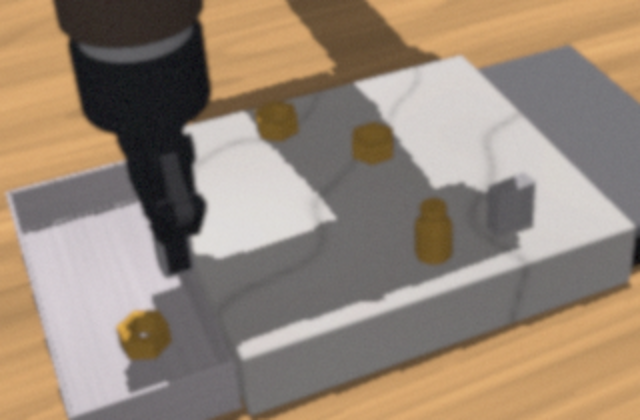

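Nut A lies flat in the tray at crop (145,335), and the bystanders look unmoved. I'll lift and go behind nut B.

Call:
play_rows(
  targets=[
    {"gripper":1,"tx":0,"ty":0,"tz":-0.1,"spin":0},
    {"gripper":1,"tx":0,"ty":0,"tz":-0.2,"spin":0},
    {"gripper":1,"tx":-0.05,"ty":0.02,"tz":-0.244,"spin":0},
    {"gripper":1,"tx":-0.18,"ty":0.08,"tz":-0.244,"spin":0},
    {"gripper":1,"tx":-0.32,"ty":0.14,"tz":-0.244,"spin":0},
    {"gripper":1,"tx":-0.46,"ty":0.2,"tz":-0.244,"spin":0},
    {"gripper":1,"tx":-0.6,"ty":0.276,"tz":-0.244,"spin":0},
    {"gripper":1,"tx":-0.73,"ty":0.276,"tz":-0.244,"spin":0},
    {"gripper":1,"tx":-0.82,"ty":0.276,"tz":-0.244,"spin":0},
    {"gripper":1,"tx":-0.845,"ty":0.276,"tz":-0.244,"spin":0},
    {"gripper":1,"tx":-0.845,"ty":0.276,"tz":-0.244,"spin":0},
  ],
)

```text
clock: 9.62
position: [527.6, 40.9, 129.8]
ee_rot: [-0.695, 0.719, 0.0, -0.0]
contact_force: [0.1, -0.3, 0.0]
gripper_width: 0.3
```

Call:
play_rows(
  targets=[
    {"gripper":1,"tx":0,"ty":0,"tz":0.07,"spin":0},
    {"gripper":1,"tx":0,"ty":0,"tz":0.14,"spin":0},
    {"gripper":1,"tx":0,"ty":0,"tz":0.2,"spin":0},
    {"gripper":1,"tx":0,"ty":0,"tz":0.23,"spin":0},
    {"gripper":1,"tx":0,"ty":0,"tz":0.244,"spin":0},
    {"gripper":1,"tx":0,"ty":0,"tz":0.244,"spin":0},
  ],
)

```text
clock: 10.38
position: [528.3, 40.6, 69.1]
ee_rot: [-0.694, 0.72, -0.0, 0.0]
contact_force: [0.6, 0.7, 0.4]
gripper_width: -0.4
```

Run:
```python
from h import *
plan((524.5,-1.5,69),ang=267.9)
look("6")
```

```text
t 10.38 pos [528.3  40.6  69.1] xang -92.03 tilt [-0.e+00 -2.e-04 -1.e+00] F [0.6 0.7 0.4] w -0.4
(524.5, -1.5, 69) -> [0.169 0.009 0.001]
spin 0.0015431742218627025
scene 191 347 417.5 [ 640.2 -209.4]
scene 336 296 405.5 [638.5 -10.5]
scene 306 251 273.5 [524.9  -0.9]
scene 258 239 275.5 [459.8 -52.5]
top 367 324 401.0 [463.1 -53.6]
top 333 278 103.5 [523.2  -8.5]
top 468 235 329.5 [ 583.5 -189.7]
top 341 184 212.0 [651.8 -17.4]
```

View pics/scene_6.png

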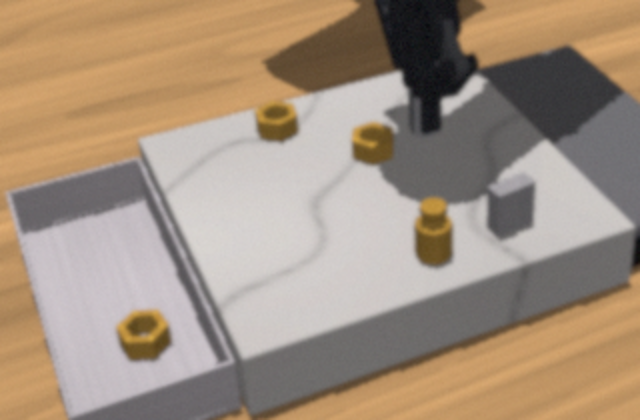

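View pics/top_6.png

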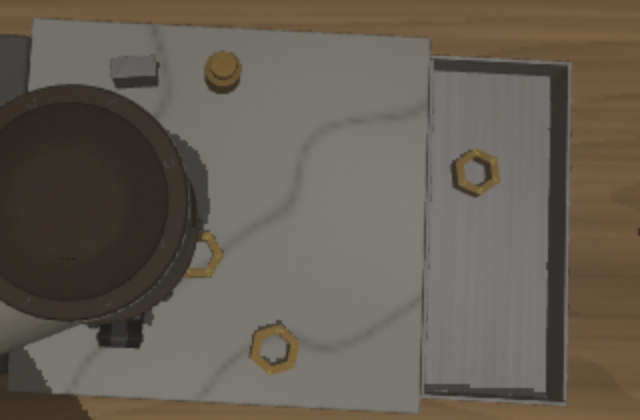

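Nut A is flat in the tray (top view (475,172)), and the finger sits behind nut B, centred. Push partway, then check.

Call:
play_rows(
  targets=[
    {"gripper":1,"tx":0.03,"ty":0,"tz":0,"spin":0},
    {"gripper":1,"tx":0.06,"ty":0,"tz":0,"spin":0},
    {"gripper":1,"tx":0.09,"ty":0,"tz":0,"spin":0},
    {"gripper":1,"tx":0.12,"ty":0,"tz":0,"spin":0},
    {"gripper":1,"tx":0.15,"ty":0,"tz":0,"spin":0},
    {"gripper":1,"tx":0.18,"ty":0,"tz":0,"spin":0},
    {"gripper":1,"tx":0.21,"ty":0,"tz":0,"spin":0},
    {"gripper":1,"tx":0.24,"ty":0,"tz":0,"spin":0},
    {"gripper":1,"tx":0.27,"ty":0,"tz":0,"spin":0},
    {"gripper":1,"tx":0.28,"ty":0,"tz":0,"spin":0},
  ],
)

```text
clock: 11.72
position: [525.5, -29.9, 69.0]
ee_rot: [-0.694, 0.72, 0.0, -0.0]
contact_force: [-0.2, 0.1, 0.2]
gripper_width: -0.1
```

Run:
```python
from h import *
plan((524.5,-1.5,69),ang=267.9)
look("7")
```

```text
t 11.72 pos [525.5 -29.9  69. ] xang -92.06 tilt [ 1.e-04  3.e-04 -1.e+00] F [-0.2  0.1  0.2] w -0.1
(524.5, -1.5, 69) -> [-0.113  0.008  0.   ]
spin 0.0008304085702345927
scene 191 347 415.5 [ 640.2 -209.4]
scene 336 296 395.5 [639.4 -11. ]
scene 273 263 303.0 [528.4 -55.4]
scene 258 239 279.5 [459.2 -52.3]
top 370 328 130.0 [458.3 -57.4]
top 468 235 333.0 [ 583.5 -189.6]
top 341 184 220.0 [651.5 -17.5]
```

View pics/scene_7.png

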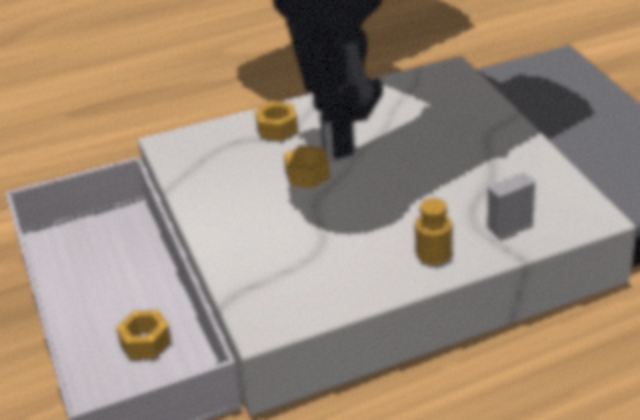

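Nut B is tracking, about 4 mm towards +x. Back off a little, shift 5 mm and carry on.

Call:
play_rows(
  targets=[
    {"gripper":1,"tx":-0.03,"ty":0,"tz":0,"spin":0},
    {"gripper":1,"tx":-0.04,"ty":-0.02,"tz":0,"spin":0},
    {"gripper":1,"tx":-0.02,"ty":-0.02,"tz":0,"spin":0},
    {"gripper":1,"tx":0.01,"ty":-0.02,"tz":0,"spin":0},
    {"gripper":1,"tx":0.04,"ty":-0.02,"tz":0,"spin":0},
    {"gripper":1,"tx":0.07,"ty":-0.02,"tz":0,"spin":0},
    {"gripper":1,"tx":0.1,"ty":-0.02,"tz":0,"spin":0},
    {"gripper":1,"tx":0.13,"ty":-0.02,"tz":0,"spin":0},
    {"gripper":1,"tx":0.16,"ty":-0.02,"tz":0,"spin":0},
    {"gripper":1,"tx":0.19,"ty":-0.02,"tz":0,"spin":0},
    {"gripper":1,"tx":0.22,"ty":-0.02,"tz":0,"spin":0},
    {"gripper":1,"tx":0.23,"ty":-0.02,"tz":0,"spin":0},
  ],
)

```text
clock: 13.32
position: [528.5, -87.5, 69.0]
ee_rot: [-0.694, 0.72, 0.0, -0.0]
contact_force: [-0.1, 0.5, -0.5]
gripper_width: -0.2
```

Run:
```python
from h import *
plan((524.5,-1.5,69),ang=267.9)
look("8")
```

```text
t 13.32 pos [528.5 -87.5  69. ] xang -92.06 tilt [-0.  0. -1.] F [-0.1  0.5 -0.5] w -0.2
(524.5, -1.5, 69) -> [-0.343  0.029  0.   ]
spin 0.0008104946671563893
scene 191 347 417.5 [ 640.2 -209.4]
scene 336 296 394.5 [639.2 -11. ]
scene 236 274 334.5 [ 528.9 -112.3]
top 367 328 146.0 [458.3 -54.3]
top 341 184 211.5 [651.8 -17.5]
```

View pics/scene_8.png

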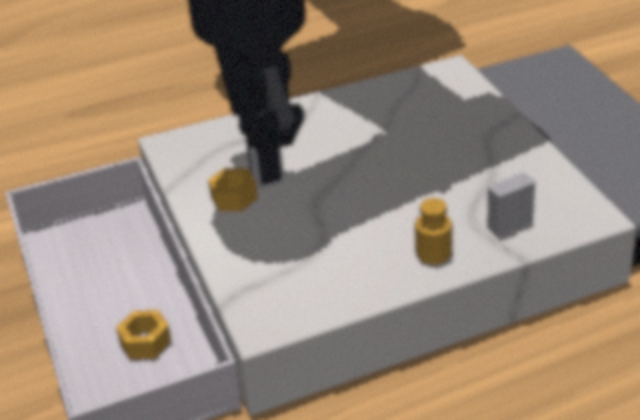

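Nut B is at (529,−112), centred on the finger (line x 527.6). Push it over the edge.

Call:
play_rows(
  targets=[
    {"gripper":1,"tx":0.03,"ty":0,"tz":0,"spin":0},
    {"gripper":1,"tx":0.06,"ty":0,"tz":0,"spin":0},
    {"gripper":1,"tx":0.09,"ty":0,"tz":0,"spin":0},
    {"gripper":1,"tx":0.12,"ty":0,"tz":0,"spin":0},
    {"gripper":1,"tx":0.15,"ty":0,"tz":0,"spin":0},
    {"gripper":1,"tx":0.18,"ty":0,"tz":0,"spin":0},
    {"gripper":1,"tx":0.21,"ty":0,"tz":0,"spin":0},
    {"gripper":1,"tx":0.24,"ty":0,"tz":0,"spin":0},
    {"gripper":1,"tx":0.27,"ty":0,"tz":0,"spin":0},
    {"gripper":1,"tx":0.3,"ty":0,"tz":0,"spin":0},
    {"gripper":1,"tx":0.33,"ty":0,"tz":0,"spin":0},
    {"gripper":1,"tx":0.34,"ty":0,"tz":0,"spin":0},
  ],
)

```text
clock: 14.92
position: [525.5, -172.5, 69.0]
ee_rot: [-0.694, 0.72, 0.0, -0.0]
contact_force: [-0.4, 0.5, -0.3]
gripper_width: -0.2
```

Run:
```python
from h import *
plan((465,-12,130),(465,-12,69),ang=267.9)
look("9")
```

```text
t 14.93 pos [ 525.5 -172.5   69. ] xang -92.06 tilt [ 0.  0. -1.] F [-0.4  0.5 -0.3] w -0.2
(465, -12, 130) -> [-0.633  0.265 -0.244]
(465, -12, 69) -> [-0.633  0.265  0.   ]
spin 0.0008179710781051754
scene 192 347 426.5 [ 640.3 -209.4]
scene 184 317 343.0 [ 582.1 -202.5]
scene 336 295 415.0 [638.2 -10.5]
scene 258 239 285.0 [459.8 -52.5]
top 341 184 216.5 [651.7 -17.5]
```

View pics/scene_9.png

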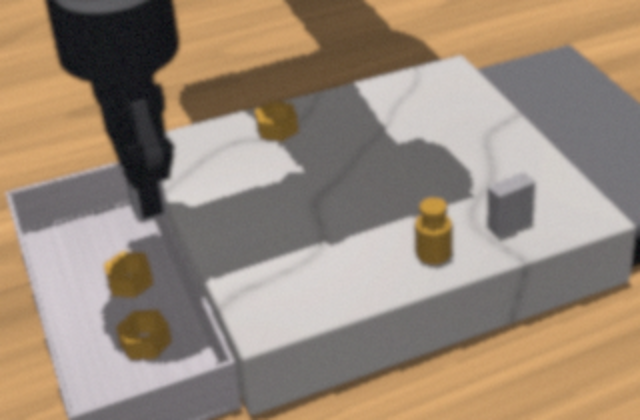

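Nut B is in the tray at crop (128,273). Now nut C at about (461.5,−53).

Call:
play_rows(
  targets=[
    {"gripper":1,"tx":0,"ty":0,"tz":-0.1,"spin":0},
    {"gripper":1,"tx":0,"ty":0,"tz":-0.2,"spin":0},
    {"gripper":1,"tx":-0.05,"ty":0.02,"tz":-0.244,"spin":0},
    {"gripper":1,"tx":-0.18,"ty":0.08,"tz":-0.244,"spin":0},
    {"gripper":1,"tx":-0.32,"ty":0.14,"tz":-0.244,"spin":0},
    {"gripper":1,"tx":-0.46,"ty":0.2,"tz":-0.244,"spin":0},
    {"gripper":1,"tx":-0.58,"ty":0.25,"tz":-0.244,"spin":0},
    {"gripper":1,"tx":-0.633,"ty":0.265,"tz":-0.244,"spin":0},
    {"gripper":1,"tx":-0.633,"ty":0.265,"tz":-0.244,"spin":0},
  ],
)

```text
clock: 16.15
position: [464.7, -10.6, 130.0]
ee_rot: [-0.695, 0.719, 0.0, -0.0]
contact_force: [0.7, -0.5, -0.8]
gripper_width: 0.0
```

Call:
play_rows(
  targets=[
    {"gripper":1,"tx":0,"ty":0,"tz":0.07,"spin":0},
    {"gripper":1,"tx":0,"ty":0,"tz":0.14,"spin":0},
    {"gripper":1,"tx":0,"ty":0,"tz":0.2,"spin":0},
    {"gripper":1,"tx":0,"ty":0,"tz":0.23,"spin":0},
    {"gripper":1,"tx":0,"ty":0,"tz":0.244,"spin":0},
    {"gripper":1,"tx":0,"ty":0,"tz":0.244,"spin":0},
  ],
)

```text
clock: 16.9
position: [465.2, -11.6, 69.1]
ee_rot: [-0.694, 0.72, -0.0, 0.0]
contact_force: [0.6, 0.0, -0.5]
gripper_width: 0.2
```

Run:
```python
from h import *
plan((461.5,-53,69),ang=267.9)
look("10")
```

```text
t 16.9 pos [465.2 -11.6  69.1] xang -92.05 tilt [ 0.e+00 -2.e-04 -1.e+00] F [ 0.6  0.  -0.5] w 0.2
(461.5, -53, 69) -> [0.166 0.009 0.001]
spin 0.0011662259824839162
scene 191 347 417.5 [ 640.2 -209.4]
scene 184 317 332.5 [ 581.5 -202.7]
scene 336 296 396.5 [639.4 -11. ]
scene 258 240 274.5 [460.1 -52.6]
top 464 280 340.0 [ 523.5 -182.8]
top 468 235 330.5 [ 583.5 -189.6]
top 341 184 211.0 [651.9 -17.4]
```

View pics/scene_10.png

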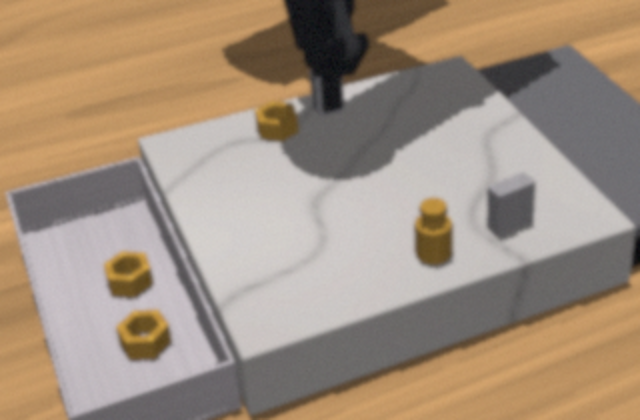

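View pics/top_10.png

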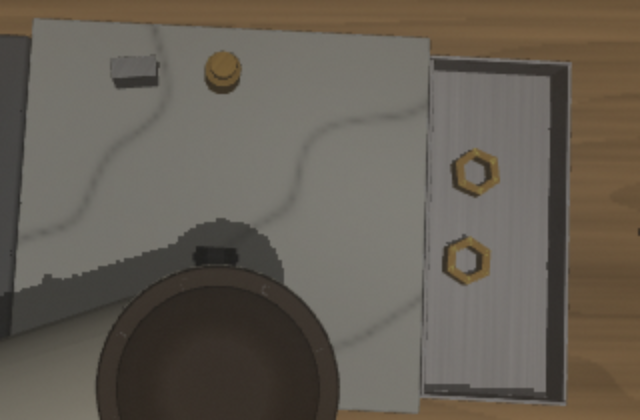

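Nuts A and B lie in the tray at (475,172) and (467,262) in the top crop, and the weight and gauge stand as before. The finger is behind nut C, so push partway.

Call:
play_rows(
  targets=[
    {"gripper":1,"tx":0.03,"ty":0,"tz":0,"spin":0},
    {"gripper":1,"tx":0.06,"ty":0,"tz":0,"spin":0},
    {"gripper":1,"tx":0.09,"ty":0,"tz":0,"spin":0},
    {"gripper":1,"tx":0.12,"ty":0,"tz":0,"spin":0},
    {"gripper":1,"tx":0.15,"ty":0,"tz":0,"spin":0},
    {"gripper":1,"tx":0.18,"ty":0,"tz":0,"spin":0},
    {"gripper":1,"tx":0.21,"ty":0,"tz":0,"spin":0},
    {"gripper":1,"tx":0.22,"ty":0,"tz":0,"spin":0},
  ],
)

```text
clock: 18.0
position: [463.0, -66.9, 69.0]
ee_rot: [-0.694, 0.72, 0.0, -0.0]
contact_force: [-0.4, 0.9, 0.7]
gripper_width: 0.2
```

Run:
```python
from h import *
plan(ang=267.9)
look("11")
```

```text
t 18.0 pos [463.  -66.9  69. ] xang -92.07 tilt [ 0.e+00  1.e-04 -1.e+00] F [-0.4  0.9  0.7] w 0.2
spin 0.0007382198683823541
scene 191 347 417.5 [ 640.2 -209.4]
scene 184 317 334.5 [ 581.6 -202.7]
scene 336 296 397.0 [639.3 -11. ]
scene 234 247 289.0 [462.2 -91.5]
top 464 280 345.0 [ 523.5 -182.7]
top 468 235 331.5 [ 583.5 -189.6]
top 341 184 212.0 [651.8 -17.4]
```

View pics/scene_11.png

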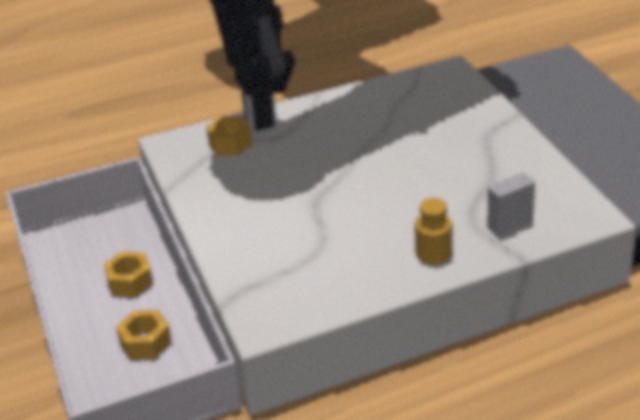

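Nut C is centred on the finger at (462,−91.5). Push on to near the edge.

Call:
play_rows(
  targets=[
    {"gripper":1,"tx":0.03,"ty":0,"tz":0,"spin":0},
    {"gripper":1,"tx":0.06,"ty":0,"tz":0,"spin":0},
    {"gripper":1,"tx":0.09,"ty":0,"tz":0,"spin":0},
    {"gripper":1,"tx":0.12,"ty":0,"tz":0,"spin":0},
    {"gripper":1,"tx":0.14,"ty":0,"tz":0,"spin":0},
    {"gripper":1,"tx":0.15,"ty":0,"tz":0,"spin":0},
  ],
)

```text
clock: 18.85
position: [461.6, -104.3, 69.0]
ee_rot: [-0.694, 0.72, 0.0, -0.0]
contact_force: [0.2, -0.4, 0.2]
gripper_width: 0.4
```

Run:
```python
from h import *
plan(ang=267.9)
look("12")
```

```text
t 18.85 pos [ 461.6 -104.3   69. ] xang -92.06 tilt [ 0.  0. -1.] F [ 0.2 -0.4  0.2] w 0.4
spin 0.0009607431044893626
scene 191 347 417.5 [ 640.2 -209.4]
scene 184 317 334.5 [ 581.7 -202.6]
scene 336 296 395.5 [639.5 -11.1]
scene 210 254 303.0 [ 461.5 -129. ]
top 464 279 327.5 [ 524.3 -182.7]
top 468 235 333.0 [ 583.5 -189.6]
top 341 184 211.0 [651.9 -17.4]
```

Nut C is still centred. Push it over.

Call:
play_rows(
  targets=[
    {"gripper":1,"tx":0.03,"ty":0,"tz":0,"spin":0},
    {"gripper":1,"tx":0.06,"ty":0,"tz":0,"spin":0},
    {"gripper":1,"tx":0.09,"ty":0,"tz":0,"spin":0},
    {"gripper":1,"tx":0.12,"ty":0,"tz":0,"spin":0},
    {"gripper":1,"tx":0.15,"ty":0,"tz":0,"spin":0},
    {"gripper":1,"tx":0.18,"ty":0,"tz":0,"spin":0},
    {"gripper":1,"tx":0.21,"ty":0,"tz":0,"spin":0},
    {"gripper":1,"tx":0.24,"ty":0,"tz":0,"spin":0},
    {"gripper":1,"tx":0.27,"ty":0,"tz":0,"spin":0},
    {"gripper":1,"tx":0.27,"ty":0,"tz":0,"spin":0},
  ],
)

```text
clock: 20.2
position: [459.3, -171.8, 69.0]
ee_rot: [-0.694, 0.72, -0.0, 0.0]
contact_force: [-0.1, -0.0, -0.1]
gripper_width: -0.2
```

Call:
play_rows(
  targets=[
    {"gripper":1,"tx":0,"ty":0,"tz":-0.1,"spin":0},
    {"gripper":1,"tx":0,"ty":0,"tz":-0.25,"spin":0},
    {"gripper":1,"tx":0,"ty":0,"tz":-0.4,"spin":0},
    {"gripper":1,"tx":0.1,"ty":0,"tz":-0.5,"spin":0},
    {"gripper":1,"tx":0.25,"ty":0,"tz":-0.5,"spin":0},
    {"gripper":1,"tx":0.4,"ty":0,"tz":-0.5,"spin":0},
    {"gripper":1,"tx":0.55,"ty":0,"tz":-0.5,"spin":0},
    {"gripper":1,"tx":0.65,"ty":0,"tz":-0.5,"spin":0},
    {"gripper":1,"tx":0.65,"ty":0,"tz":-0.5,"spin":0},
  ],
)

```text
clock: 21.32
position: [453.2, -334.8, 193.5]
ee_rot: [-0.694, 0.72, 0.0, -0.0]
contact_force: [-0.5, -0.0, -0.7]
gripper_width: -0.4
```

Run:
```python
from h import *
plan(ang=267.9)
look("13")
```

```text
t 21.32 pos [ 453.2 -334.8  193.5] xang -92.17 tilt [-3.e-04  7.e-04 -1.e+00] F [-0.5 -0.  -0.7] w -0.4
spin -0.001532466728349391
scene 192 347 429.5 [ 640.4 -209.4]
scene 184 317 347.5 [ 582.  -202.6]
scene 174 290 305.0 [ 521.8 -199.9]
scene 336 296 394.0 [639.5 -11.1]
top 462 326 361.5 [ 462.4 -179.5]
top 464 280 333.5 [ 523.4 -183. ]
top 471 237 82.0 [ 581.  -193.9]
top 341 184 212.0 [651.8 -17.5]
```

View pics/scene_13.png

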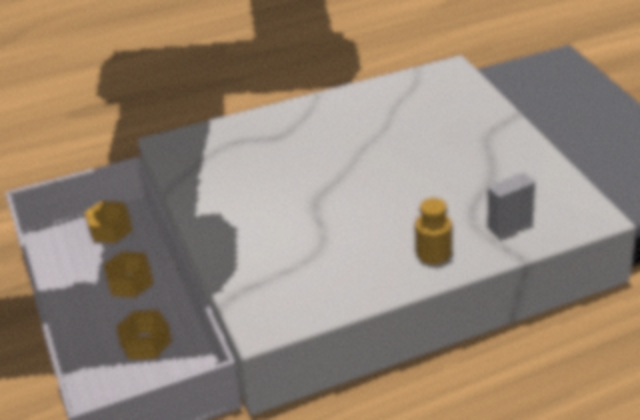

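View pics/top_13.png

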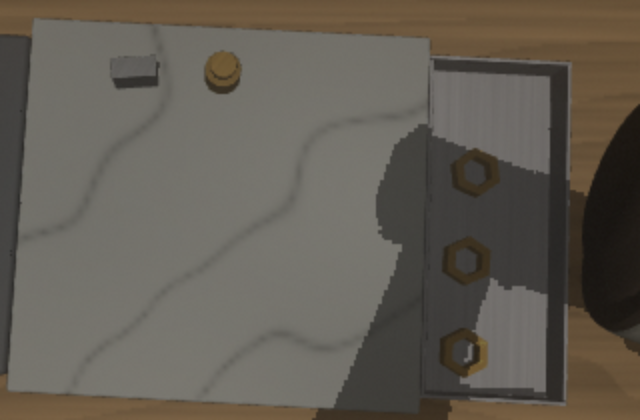

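All three nuts lie in the tray, at (475,172), (467,261) and (463,352) in the top crop. The plate holds only the weight and the gauge, both in their original pixels, and the arm is clear.

```bash
python3 -c "
from bench import *
print(job_done())"
```

```text
the job is handed in; nothing more can be done
None
```

All three brass nuts are in the tray. I swept them over the plate's right-hand edge one at a time with closed fingers, and handed the job in at about 21 s of the 48 s allowed.

- **Pushes:** The first nut drifted about 15 mm sideways on the finger, so I backed off and re-centred before finishing. The second needed a correction of about 5 mm, and the third ran straight.
- **Final pictures:** Both views show the three nuts lying in the tray and only the weight and gauge left on the plate. The weight's measured position stayed the same to under 1 mm. I compared the gauge only by eye, and it looked unmoved.
- **Forces:** Every wrist-force reading I took, at the end of a move, was about 1 N. I did not see the peaks during the moves.
- **Disagreements:** The two cameras differed by 2–3 mm on nut positions, which is about what the calibration allows. The job hand-in reports no verdict.

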